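# Hold the housing cover over its studs at the fitting station

### The arm

A 6-joint arm with a two-finger parallel gripper is mounted at the origin on the work surface. World frame = base frame: x ahead of the robot, y to its left, z up, the work surface at z = 0. Lengths are in m, angles in rad, forces in N, time in s.
With the tool pointing down it reaches from about 0.35 to 0.775 m from the base axis. Payload 7.3 kg.
Tool frame: the origin (TCP) lies midway between the tips of the shut fingers; the grasp point (between the pads) lies 19 mm behind it; z points along the fingers, y is the line along which they close (so a half turn about z gives the same grasp; the last joint's range is limited). The gripper opens to 92 mm and grips with 3 to 60 N. Pads are 19 mm wide; open, the fingers measure 130 mm over their backs; the gripper's body (75 mm by 190 mm) begins 47 mm behind the grasp point.
Start: joints at [-1.409, 0.342, 1.524, -0, 1.275, -0.146], TCP at [0.159, -0.5, 0.227] pointing down, gripper open.
Joint ranges: [-2.53, 2.53], [-0.77, 2.02], [0.04, 2.7], [-1, 4.14], [0.28, 2.66], [-3.11, 3.11]. Speed limits (rad/s): [2.57, 2.57, 3.14, 3.14, 3.14, 3.14].

### API

Orientations are given as [roll, pitch, yaw] about the fixed x, y, z axes, in that order (R = Rz(yaw) Ry(pitch) Rx(roll)).
In Python, from cell import monitor, vision, workorder gives the robot as it stands.
- The arm moves only by the tool move_arm, never from a script. Its argument "rows" is a list of rows, each a list of 5 numbers: the shift along the world's x, y, z in mm, then the turn about the world's z in rad, then the closure, from -1 (fully open) to 1 (shut). A call has 1 to 12 rows; each row shifts and turns the commanded pose from where the row before left it; what a row does not reach is not made up. A row lasts 1/10 s, in which the tool goes at most 50 mm and 8.59 degrees, less where a joint would pass 70% of its speed; a pose out of reach is approached as far as the arm can. A call is refused whole if a number of a shift passes 50 or a number of a turn 0.15, either way. A call with a gripper value outside its range is refused whole. The fingers move at their own pace and stop on an object; "newtons" is the grip in N (left out, the last holds). Time passes only in rows, so rows that do not move let the fingers close. It gives the time, the measured TCP pose, the force, the opening and the grip force at its end, in the units of the state.
- monitor.observe(): the state, without advancing time (a new reading comes with each control period).
- vision.read_camera(name): name is "scene" or "top" or "wrist"; returns the picture (384x512x3 uint8, red, green, blue); there is no depth.
- vision.get_calibration(name): a dict with "K" (3x3 intrinsics, pixels), "T" (4x4, takes a point from camera to world coordinates); the wrist camera has in their place "mount" (4x4, takes a point from camera to tool coordinates, whose origin is the TCP and whose axes are the flange's). Camera axes: x right, y up, looking along -z (the intrinsics and any distortion apply to the point x, -y, -z); pixel columns grow to the right and rows downward; lengths in m; the calibration is good to about 2 mm. A picture is of the moment at which its call begins: read the wrist's pose just before it. get_calibration takes no time and is no camera call.
- workorder.hand_in(): hands the job in; it is judged then, once.
The state is a dict: "time": time; "qpos": joint angles; "qvel": joint speeds; "joint_efforts": joint torques, N m; "tool_pos": TCP position; "tool_rot": TCP orientation; "contact_force": force on the tool from outside, world axes, zero at the start; "torque": the same for the moment, N m; "opening": finger opening in m; "grip_force": force on a finger pad.
Only numpy, scipy, OpenCV 4.12 (cv2) and the standard library are available. Lean on these libraries where they do the work, as an engineer would, in place of code of your own. Each camera call takes 0.05 s, during which the arm holds its last target. There are 200 camera calls.

### The job

In the garage, push the blue carrier with the aluminium housing along its slide rail until it clicks into the fitting station at the yellow marks. Then pick up the cover by its red rib, carry it over the screwdriver rack without touching the rack, and stop with it level about a centimetre above the tips of the housing's two studs, each stud under a hole so that it could be lowered straight on, without ever touching the housing or studs. Finish there, still holding the cover in the gripper and keeping it still (a workmate checks the joint face next), and leave the other things on the bench undisturbed.

Things in the scene. Friction and masses are not known exactly. Their poses are not given: they have to be found in the camera images.
- carrier (a joint): Travel of the blue carrier along the rail, in m: 0 at the rail's +y end, growing as it is pushed towards the rail's own -y. The fitting station is at 0.140, where a spring ball in the rail drops into the carrier's notch; it draws the carrier in from about 5 mm either side. End stop at 0.160. Pushing takes about 2 N, and 10 N over the edge of the detent. It stays where it is left.
- rail: Slide rail fixed to the bench: dark steel base 110 mm wide, 24 mm high, red stop at each end, a yellow tab (8 mm wide, 24 mm high, out to 69 mm) on each side at the station, y = -70 mm; yellow stripes on the carrier meet them there. Origin at bench level on its middle line; base from y = -180 to +200 mm; slides along y, x across, z up. Housing centre at y = 70 mm minus the travel.
- stud_mid (a point): Point midway between the tips of the two dark steel studs on the carrier's housing, 116 mm above the bench. Axes as the rail's. The studs are 8 mm thick, stand 22 mm high out of the housing's top face, at y = -40 and +40 mm from this point. The aluminium housing is 80 mm (x) by 120 mm (y), centred under this point, its top face 94 mm above the bench.
- push_bar (a point): On the orange upright push bar at the carrier's +y end: the bar is 50 mm (x) by 12 mm (y), from 44 to 110 mm above the bench; the point lies in the middle of the bar, at 110 mm, its top. Axes as the rail's. Push its outer (+y) face towards the rail's -y, or pinch it. The gap between bar and housing is 39 mm; outside the bar the carrier plate reaches 4 mm farther than the bar (top at 44 mm).
- cover: Loose aluminium cover, 0.25 kg: plate 70 mm (x) by 110 mm (y), 8 mm thick, with two 16 mm through holes at y = -40 and +40 mm, and on top a red upright grip rib 16 mm thick (x), 50 mm long (y), from 8 to 48 mm above the underside. Origin at the centre of the underside, z up. Either way round fits. Starts flat on the mat.
- mat: Black rubber mat, 190 x 190 mm, 4 mm thick, fixed to the bench; origin under its centre.
- rack: Fixed red tool rack between mat and rail: block 320 mm (x) by 46 mm (y), 60 mm high, with a row of six upright screwdrivers, their handle tops 170 mm above the bench (the highest point). Origin under the block's centre.
- filter: Bystander: orange oil filter, 72 mm across, 82 mm high, standing. Origin under its centre.
- jar: Bystander: amber jar with black cap, 64 mm across, 100 mm high. Origin under its centre.
- spring: Bystander: blue coil spring, 70 mm across, 89 mm high, standing. Origin under its centre.
There are look-alikes about, which are no part of the job. Leave any pink look-alike of the cover alone.

How it is judged:
By the outcome, as a careful person would: the job done as asked, in the order asked, and still so for the second after the job is handed in, while the arm keeps its last pose, push and grip.
It also fails if it takes over 64 s, if anything falls off the work surface, if the arm or the gripper's body presses on something with over 40 N, if the wrist force passes 120 N, or if a joint passes its speed limit or range.

## Working session

There is one attempt and no reset: what is moved stays moved. The work goes in short steps, Python scripts to look and compute and a tool call to move; the robot and the scene stay as the last step left them, time stands still between calls to the robot, and variables do not carry over. Pictures are saved under pics/ and viewed, at most 12 in all, crops included, and the job is handed in when it is done.

Besides the shell and the picture viewer there is one more tool, called after "Request:" by a JSON object that holds its "op" and its "data", one argument or row to a line. move_arm: Moves the arm, as the interface text tells. Its arguments: {"type":"object","properties":{"rows":{"type":"array","items":{"type":"array","items":{"type":"number"}}},"newtons":{"type":"number"}},"required":["rows"]}

```bash
ls; mkdir -p pics
python3 - <<'E'
from cell import monitor, vision
import cv2,numpy as np
s=monitor.observe();print(s)
for n in("scene","top"):
    im=vision.read_camera(n);cv2.imwrite(f"pics/{n}0.png",im[:,:,::-1]);c=vision.get_calibration(n);print(n,{k:np.round(np.array(v),4).tolist() for k,v in c.items()})
c=vision.get_calibration("wrist");print(c)
E
```

```text
pics
{'time': 0.0, 'qpos': array([-1.40900696e+00,  3.42722348e-01,  1.52505167e+00, -3.77332562e-05,
        1.27540321e+00, -1.46042793e-01]), 'qvel': array([ 0.00195045, -0.00119828, -0.0018592 ,  0.00027829,  0.00039545,
        0.00032023]), 'joint_efforts': array([ 6.37539506e-05, -4.31239700e+01, -2.44218099e+01,  7.16726203e-02,
        5.60436677e-02, -1.22687366e-04]), 'tool_pos': array([ 0.15899078, -0.49989886,  0.22603307]), 'tool_rot': array([-3.14001970e+00, -1.94895717e-04,  3.07843022e-01]), 'contact_force': array([-0.200816  , -0.89368904, -1.15782092]), 'torque': array([-0.04383263,  0.00987611, -0.01492594]), 'grip_force': 0.0, 'opening': 0.09221864933019983}
scene {'K': [[385.5194, 0.0, 263.145], [0.0, 385.5194, 193.425], [0.0, 0.0, 1.0]], 'T': [[0.8349, -0.447, 0.3212, 0.8762], [0.5504, 0.6774, -0.488, -0.6872], [0.0006, 0.5842, 0.8116, 1.0443], [0.0, 0.0, 0.0, 1.0]]}
top {'K': [[437.8917, 0.0, 260.343], [0.0, 437.8917, 189.6123], [0.0, 0.0, 1.0]], 'T': [[0.0152, 0.998, -0.0612, 0.4222], [-0.9999, 0.0152, -0.001, -0.1222], [-0.0001, 0.0612, 0.9981, 1.3619], [0.0, 0.0, 0.0, 1.0]]}
{'K': array([[267.52748426,   0.        , 258.50872476],
       [  0.        , 267.52748426, 189.15085223],
       [  0.        ,   0.        ,   1.        ]]), 'mount': array([[-2.91657300e-04,  9.69159189e-01,  2.46435350e-01,
         6.62882710e-02],
       [ 9.99999788e-01,  4.26251889e-04, -4.92821737e-04,
        -3.09350213e-04],
       [-5.82666248e-04,  2.46435154e-01, -9.69159107e-01,
        -1.57073939e-01],
       [ 0.00000000e+00,  0.00000000e+00,  0.00000000e+00,
         1.00000000e+00]])}
```

View pics/top0.png

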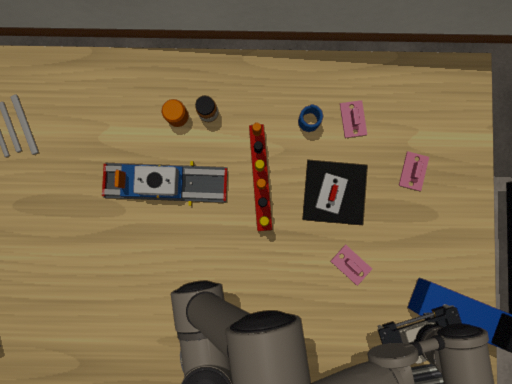

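View pics/scene0.png

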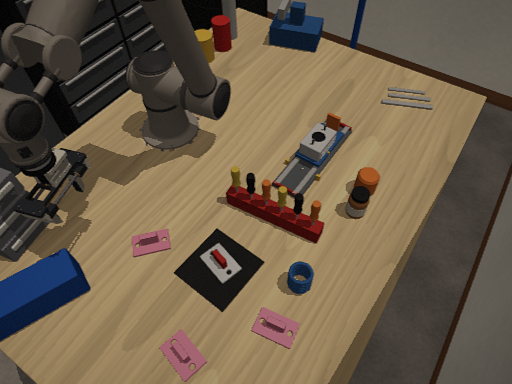

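Candidates for the cover (top view): silver plate with red rib on the black mat (332,193), and pink plates at (353,119), (414,171) and (350,264). By the description I choose the mat one. The carrier is at (145,181), with its orange push bar at (118,179) and the yellow tabs at (192,163) and (189,204). The rack runs from (257,125) to (265,230).

```bash
cat > h.py <<'E'
import numpy as np,cv2
from cell import monitor,vision
from scipy.spatial.transform import Rotation as Ro
def cam(name,s=None):
    c=vision.get_calibration(name)
    if name=="wrist":
        M=np.eye(4);M[:3,:3]=Ro.from_euler('xyz',s["tool_rot"]).as_matrix();M[:3,3]=s["tool_pos"]
        return c["K"],M@c["mount"]
    return np.array(c["K"]),np.array(c["T"])
def ray(c,p,z):
    K,T=c;p=np.atleast_2d(p).astype(float)
    d=np.c_[(p[:,0]-K[0,2])/K[0,0],-(p[:,1]-K[1,2])/K[1,1],-np.ones(len(p))]@T[:3,:3].T
    return T[:3,3]+d*((z-T[2,3])/d[:,2])[:,None]
def proj(c,P):
    K,T=c;q=(np.atleast_2d(P)-T[:3,3])@T[:3,:3]
    return np.c_[K[0,2]-K[0,0]*q[:,0]/q[:,2],K[1,2]+K[1,1]*q[:,1]/q[:,2]]
def blobs(im,lo,hi,box=None,amin=8):
    h=cv2.cvtColor(im,cv2.COLOR_RGB2HSV);m=cv2.inRange(h,np.array(lo),np.array(hi))
    if box:
        k=np.zeros_like(m);x0,y0,x1,y1=box;k[y0:y1,x0:x1]=1;m=m*k
    cs,_=cv2.findContours(m,cv2.RETR_EXTERNAL,cv2.CHAIN_APPROX_NONE)
    return sorted([c[:,0] for c in cs if cv2.contourArea(c)>=amin],key=lambda c:-cv2.contourArea(c))
def rect(c,cnt,z):
    r=cv2.minAreaRect((ray(c,cnt,z)[:,:2]*1000).astype(np.float32));return np.round(r[0],1),np.round(r[1],1),round(r[2],1)
E
python3 - <<'E'
from h import *
im=cv2.imread("pics/top0.png")[:,:,::-1].copy();c=cam("top")
def show(n,lo,hi,box,z,k=2):
    for b in blobs(im,lo,hi,box)[:k]: print(n,b.mean(0).round(1),rect(c,b,z))
show("mat",(0,0,0),(180,255,45),(295,150,375,235),.004,1)
show("plate",(0,0,90),(180,70,255),(295,150,375,235),.012,1)
show("rib",(0,120,60),(12,255,255),(310,170,355,215),.052,1)
show("tabs",(20,150,100),(35,255,255),(180,150,205,215),.024,4)
show("bar",(5,150,100),(18,255,255),(100,160,135,200),.110,2)
show("housing",(0,0,110),(180,60,255),(128,155,182,205),.094,2)
show("rack",(0,120,60),(5,255,255),(240,115,285,240),.06,3)
show("blue",(100,120,40),(125,255,255),(95,150,240,215),.044,2)
show("red ends",(0,150,60),(5,255,255),(95,150,240,215),.03,3)
a=cv2.resize(im[145:220,95:240],None,fx=4,fy=4,interpolation=3);b=cv2.resize(im[145:245,240:385],None,fx=4,fy=4,interpolation=3)
o=np.hstack([im[:1,:1]]) 
cv2.imwrite("pics/c1.png",np.vstack([cv2.resize(im[145:220,95:240],(580,300),interpolation=3),cv2.resize(im[150:225,240:385],(580,300),interpolation=3)])[:,:,::-1])
E
```

```text
mat [334.4 192.2] (array([ 501.7, -351.3]), array([184.8, 184.7]), 85.9)
plate [331.3 192.8] (array([ 498.4, -340.1]), array([ 71. , 110.7]), 74.3)
rib [332.8 192.7] (array([ 497.6, -338.4]), array([17.4, 50.4]), 76.3)
tabs [189. 203.] (array([460. ,  96.5]), array([12.3,  6.1]), 1.4)
bar [116.4 178. ] (array([526.1, 292.4]), array([11.2, 46.4]), 87.7)
housing [154.1 179.5] (array([524.8, 187.2]), array([ 78.7, 119. ]), 0.9)
rack [260.  175.2] (array([ 538.8, -119.8]), array([313.7,  42.8]), 5.4)
blue [132.9 184.9] (array([525. , 249.8]), array([ 93.9, 105.9]), 0.9)
blue [175.7 186. ] (array([521.6, 144.8]), array([ 60., 100.]), 82.0)
red ends [224.9 184. ] (array([519.5, -12.3]), array([ 7.4, 98. ]), 88.8)
red ends [103.8 180. ] (array([526. , 357.1]), array([ 7.9, 55.4]), 88.8)
```

View pics/c1.png

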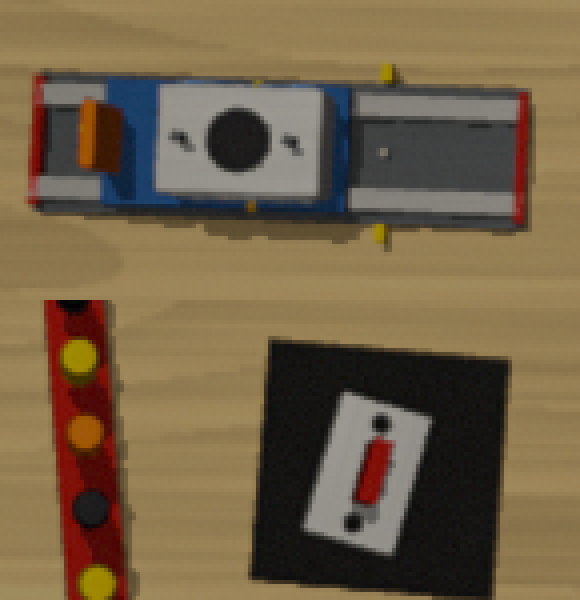

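The crop confirms it: bare aluminium plate, red rib, two holes, on the mat. The carrier sits short of the yellow tabs, and I make its travel about 49 mm. Next is a look from above the mat.

Request:
{"op": "move_arm", "data": {
  "rows": [
    [0,0,40,0,-1],
    [43,16,4,-0.065,-1],
    [43,16,4,-0.065,-1],
    [43,16,4,-0.065,-1],
    [43,16,4,-0.065,-1],
    [43,16,4,-0.065,-1],
    [43,16,4,-0.065,-1],
    [43,16,4,-0.065,-1],
    [43,16,4,-0.065,-1],
    [43,16,4,-0.065,-1],
    [0,0,0,0,-1],
    [0,0,0,0,-1]
  ]
}}

```text
time: 1.3
tool_pos: [0.5466, -0.3556, 0.3016]
tool_rot: [-3.141, 0.002, -0.275]
contact_force: [-1.1, -0.8, -0.1]
opening: 0.0919
grip_force: 0.0
```

Run:
```python
from h import *
s=monitor.observe();im=vision.read_camera("wrist");cv2.imwrite("pics/w1.png",im[:,:,::-1]);c=cam("wrist",s)
print(s["tool_pos"],s["tool_rot"],s["contact_force"])
for n,lo,hi,z in(("plate",(0,0,90),(180,70,255),.012),("rib",(0,120,60),(12,255,255),.052),("mat",(0,0,0),(180,255,45),.004)):
    for b in blobs(im,lo,hi,None,300)[:3]: print(n,b.mean(0).round(1),rect(c,b,z))
```

```text
[ 0.54663776 -0.3555755   0.30156603] [-3.14127782e+00  1.85101994e-03 -2.74761239e-01] [-1.09195984 -0.77135257 -0.10110067]
plate [181.3 351.7] (array([219.2, -95.4]), array([772.4, 171.1]), 74.3)
plate [258.8 253.9] (array([ 365.4, -303.9]), array([569.4,  92.9]), 74.5)
plate [258.4 188.3] (array([ 499.2, -341.6]), array([ 73.2, 113.9]), 74.2)
rib [ 84.2 161.4] (array([ 625.8, -113. ]), array([257.1, 135.8]), 30.9)
mat [201.3 280.2] (array([ 355.1, -295.4]), array([1016.2,  216.8]), 74.2)
mat [265.2 180. ] (array([ 502.5, -353.7]), array([183.4, 184.8]), 85.9)
mat [429.2 356.4] (array([  49.6, -583.3]), array([394.1, 144.4]), 64.4)
```

View pics/w1.png

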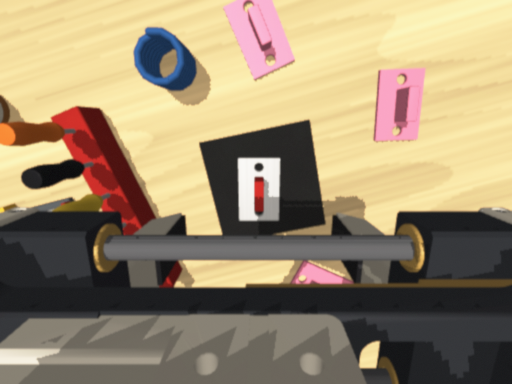

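The wrist view shows the cover plate at (259,188). The plate is square to the tool, and the position agrees with the top view to 2 mm. Now over the rail.

Request:
{"op": "move_arm", "data": {
  "rows": [
    [-2,45,0,0.15,-1],
    [-2,45,0,0.15,-1],
    [-2,45,0,0.15,-1],
    [-2,45,0,0.15,-1],
    [-2,45,0,0.15,-1],
    [-2,45,0,0.15,-1],
    [-2,45,0,0.15,1],
    [-2,45,0,0.15,1],
    [-2,45,0,0.15,1],
    [-2,45,0,0.15,1],
    [-2,45,0,0.15,1],
    [0,0,0,0.15,1]
  ]
}}

```text
time: 2.55
tool_pos: [0.5228, 0.142, 0.303]
tool_rot: [3.142, -0.002, 1.533]
contact_force: [-0.3, -0.1, -0.1]
opening: 0.0483
grip_force: 0.0
```

Request:
{"op": "move_arm", "data": {
  "rows": [
    [0,0,0,0.03,1],
    [0,0,0,0,1]
  ]
}}

```text
time: 2.75
tool_pos: [0.5236, 0.1377, 0.3029]
tool_rot: [3.142, 0.0, 1.552]
contact_force: [-0.1, 0.2, -1.4]
opening: 0.0325
grip_force: 0.0
```

Run:
```python
from h import *
s=monitor.observe();im=vision.read_camera("wrist");cv2.imwrite("pics/w2.png",im[:,:,::-1]);c=cam("wrist",s)
print(s["tool_pos"],s["tool_rot"],s["contact_force"])
for n,lo,hi,z in(("tabs",(20,150,100),(35,255,255),.024),("bar",(5,150,100),(18,255,255),.11),("hous",(0,0,150),(180,60,255),.094),("red",(0,150,60),(5,255,255),.03)):
    for b in blobs(im,lo,hi,(0,0,512,215),30)[:4]: print(n,b.mean(0).round(1),rect(c,b,z))
```

```text
[0.52355729 0.13765267 0.3028847 ] [3.14155923e+00 4.01724491e-04 1.55203882e+00] [-0.07695476  0.18746026 -1.36511322]
tabs [294.5 187.8] (array([584.5,  94.3]), array([ 8.7, 13.6]), 88.9)
bar [395.1 158.7] (array([703.9, 153.1]), array([62.3, 86.3]), 64.6)
bar [258.8  49.8] (array([527.4, 285.3]), array([47.6, 21.7]), -0.0)
bar [404.5 207.6] (array([723.8,  85.4]), array([34.3, 12.4]), 5.0)
hous [263.3 145.1] (array([525.2, 160.2]), array([172.8,  81.6]), 88.0)
hous [506.3 179.8] (array([863.1, 120.4]), array([ 26.7, 100.7]), 12.1)
hous [234.1  28.2] (array([498. , 313.5]), array([47.3, 13.6]), 87.3)
hous [284.   31.8] (array([557.9, 309.1]), array([13.6, 40.8]), 0.5)
red [258.8  11.4] (array([528.9, 354.1]), array([ 8.8, 53.8]), 88.9)
```

View pics/w2.png

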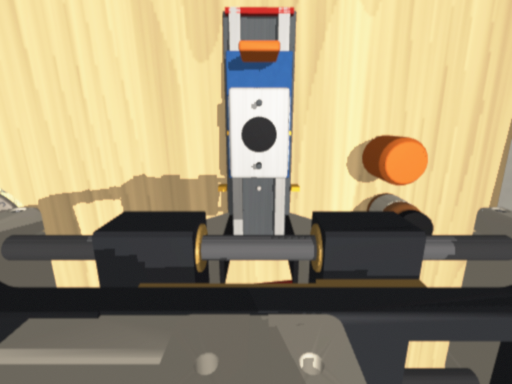

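Wrist view: carrier with the housing at (259,133), push bar at (259,48) and tabs at (222,188) and (295,188). The tabs' midpoint is about (522,95) and the rail yaw is -1°. Going behind the bar.

Request:
{"op": "move_arm", "data": {
  "rows": [
    [1,45,0,0,1],
    [1,45,0,0,1],
    [1,45,0,0,1],
    [0,45,0,0,1],
    [0,27,0,0,1],
    [0,0,-45,0,1],
    [0,0,-45,0,1],
    [0,0,-45,0,1],
    [0,0,-45,0,1],
    [0,0,-30,0,1],
    [0,0,-16,0,1],
    [0,0,0,0,1]
  ]
}}

```text
time: 4.0
tool_pos: [0.5259, 0.3436, 0.074]
tool_rot: [-3.137, 0.003, 1.55]
contact_force: [-0.3, -0.0, 0.0]
opening: 0.0001
grip_force: 0.0
```

Request:
{"op": "move_arm", "data": {
  "rows": [
    [0,-10,0,0,1],
    [0,-10,0,0,1],
    [0,-5,0,0,1],
    [0,-4,0,0,1],
    [0,-4,0,0,1]
  ]
}}

```text
time: 4.5
tool_pos: [0.5274, 0.3122, 0.0775]
tool_rot: [3.14, -0.001, 1.552]
contact_force: [1.3, 0.9, -0.2]
opening: -0.0001
grip_force: 0.0
```

Request:
{"op": "move_arm", "data": {
  "rows": [
    [0,-4,0,0,1],
    [0,-4,0,0,1],
    [0,-4,0,0,1],
    [0,-4,0,0,1]
  ]
}}

```text
time: 4.9
tool_pos: [0.527, 0.2967, 0.0769]
tool_rot: [3.141, -0.0, 1.553]
contact_force: [-0.6, 2.0, 1.3]
opening: 0.0006
grip_force: 1.0
```

Request:
{"op": "move_arm", "data": {
  "rows": [
    [0,-7,0,0,1],
    [0,-7,0,0,1],
    [0,-7,0,0,1],
    [0,-7,0,0,1],
    [-1,-7,0,0,1],
    [0,-7,0,0,1],
    [0,-7,0,0,1],
    [0,-6,0,0,1],
    [0,-5,0,0,1],
    [0,-4,0,0,1],
    [0,0,0,0,1]
  ]
}}

```text
time: 6.0
tool_pos: [0.526, 0.2319, 0.0767]
tool_rot: [-3.141, 0.001, 1.553]
contact_force: [-0.5, -0.3, 1.2]
opening: 0.0007
grip_force: 0.0
```

```bash
cat > m.py <<'E'
from h import *
import sys
s=monitor.observe();im=vision.read_camera("top");cv2.imwrite(f"pics/{sys.argv[1]}.png",im[:,:,::-1]);c=cam("top")
print(s["time"],s["tool_pos"],s["contact_force"])
for n,lo,hi,z,box in(("hous",(0,0,110),(180,60,255),.094,(150,155,225,210)),("yellow",(20,120,90),(35,255,255),.024,(130,150,215,215)),("dark",(0,0,0),(180,255,40),.094,(160,165,215,195))):
    for b in blobs(im,lo,hi,box,2)[:6]: print(n,b.mean(0).round(1),rect(c,b,z))
E
python3 m.py t1
```

```text
6.0 [0.52604301 0.23186595 0.07671644] [-0.54935934 -0.34078938  1.15215249]
hous [180.9 180.4] (array([523. , 111.2]), array([ 78.7, 118.8]), 0.9)
hous [215.7 195.1] (array([480.9,   8.8]), array([14.5, 37.8]), 0.9)
hous [216.5 172. ] (array([549.3,   7.3]), array([11.7, 37.9]), 0.9)
yellow [191.1 162.5] (array([584.5,  93.4]), array([13.7, 16.2]), 57.7)
yellow [189.4 203.4] (array([459.1,  94.6]), array([15.1, 13.6]), 64.8)
dark [180.6 180.7] (array([522.9, 111.3]), array([38. , 37.8]), 1.5)
```

Request:
{"op": "move_arm", "data": {
  "rows": [
    [0,-4,0,0,1],
    [0,-3,0,0,1],
    [0,-2,0,0,1],
    [0,-1,0,0,1]
  ]
}}

```text
time: 6.45
tool_pos: [0.5262, 0.2269, 0.077]
tool_rot: [3.14, -0.007, 1.552]
contact_force: [-0.3, 23.6, -3.6]
opening: 0.0002
grip_force: 11.8
```

Request:
{"op": "move_arm", "data": {
  "rows": [
    [0,-1,0,0,1],
    [0,-1,0,0,1]
  ]
}}

```text
time: 6.65
tool_pos: [0.5262, 0.2267, 0.0771]
tool_rot: [3.139, -0.01, 1.552]
contact_force: [-0.6, 31.6, -5.2]
opening: 0.0003
grip_force: 15.5
```

Request:
{"op": "move_arm", "data": {
  "rows": [
    [0,-1,0,0,1],
    [0,-1,0,0,1]
  ]
}}

```text
time: 6.85
tool_pos: [0.526, 0.222, 0.0769]
tool_rot: [3.14, -0.004, 1.554]
contact_force: [-0.7, 5.8, -0.2]
opening: 0.0001
grip_force: 3.1
```

```bash
python3 m.py t2
```

```text
6.85 [0.52600722 0.22196602 0.0769355 ] [-0.6709169   5.80865038 -0.15911455]
hous [183.9 180.6] (array([523.2, 101.2]), array([ 78.7, 116.6]), 0.9)
hous [217.2 195.1] (array([481. ,   4.4]), array([14.5, 29.1]), 0.9)
hous [218. 172.] (array([549.4,   3. ]), array([11.7, 29.2]), 0.9)
yellow [190.9 162.5] (array([584.5,  93.5]), array([15.5, 12.3]), 0.9)
yellow [189.2 203.1] (array([459.4,  96.5]), array([14.5, 12.7]), 34.9)
dark [183.7 180.7] (array([523.1, 102.6]), array([37.9, 37.9]), 0.9)
```

Request:
{"op": "move_arm", "data": {
  "rows": [
    [0,0,0,0,1],
    [0,0,0,0,1]
  ]
}}

```text
time: 7.1
tool_pos: [0.5259, 0.2187, 0.0768]
tool_rot: [-3.141, -0.0, 1.553]
contact_force: [-1.7, 2.3, 1.0]
opening: 0.0004
grip_force: 1.4
```

```bash
python3 m.py t3; python3 -c "
import cv2
im=cv2.imread('pics/t3.png');cv2.imwrite('pics/t3c.png',cv2.resize(im[150:215,125:235],None,fx=7,fy=7,interpolation=cv2.INTER_CUBIC))"
```

```text
7.1 [0.5259127  0.21872622 0.07683542] [-1.68194146  2.3473422   1.03243045]
hous [185.  180.5] (array([523.2,  98.3]), array([ 78.7, 116.6]), 0.9)
hous [217.4 195.2] (array([481. ,   4.4]), array([14.5, 29.1]), 0.9)
hous [218.5 172. ] (array([549.4,   1.5]), array([11.7, 26.2]), 0.9)
yellow [190.5 163.2] (array([582.4,  94.3]), array([12. , 20.8]), 77.5)
yellow [189.1 203.2] (array([458.4,  96.4]), array([15.4, 12.2]), 1.4)
dark [184.8 180.8] (array([523.1,  99.7]), array([38. , 37.8]), 1.4)
```

View pics/t3c.png

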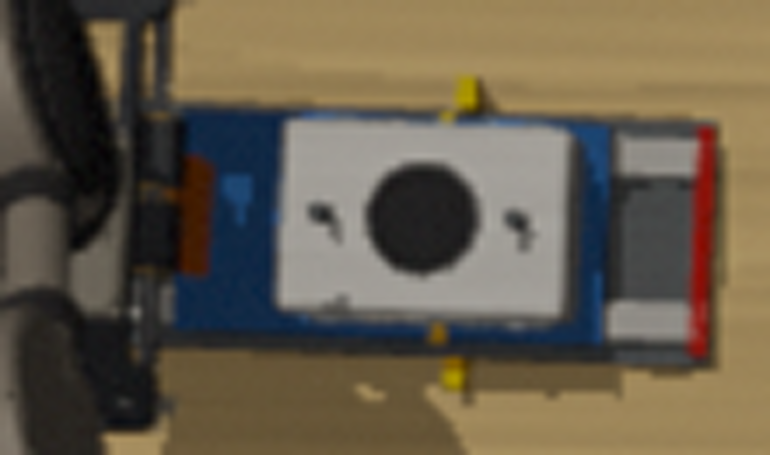

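The stripe at (448,117) is still about 3–4 mm short of the tab at (468,93). I'll push on gently.

Request:
{"op": "move_arm", "data": {
  "rows": [
    [0,-1,0,0,1],
    [0,0,0,0,1]
  ]
}}

```text
time: 7.35
tool_pos: [0.5262, 0.217, 0.0767]
tool_rot: [3.141, 0.001, 1.553]
contact_force: [0.2, 0.4, 0.8]
opening: 0.0005
grip_force: 0.0
```

Request:
{"op": "move_arm", "data": {
  "rows": [
    [0,-1,0,0,1],
    [0,0,0,0,1]
  ]
}}

```text
time: 7.55
tool_pos: [0.5262, 0.2161, 0.0767]
tool_rot: [3.141, 0.0, 1.553]
contact_force: [0.4, -0.3, 0.4]
opening: 0.0006
grip_force: 0.0
```

Request:
{"op": "move_arm", "data": {
  "rows": [
    [0,-1,0,0,1],
    [0,0,0,0,1]
  ]
}}

```text
time: 7.75
tool_pos: [0.5261, 0.2154, 0.0767]
tool_rot: [3.141, 0.0, 1.553]
contact_force: [-0.6, 0.1, 0.2]
opening: 0.0006
grip_force: 0.0
```

```bash
python3 m.py t4
```

```text
7.75 [0.5261373  0.21539195 0.07670881] [-0.57932577  0.10801418  0.21929184]
hous [186.2 180.6] (array([523.3,  94.1]), array([ 78.7, 119.1]), 0.9)
hous [218.2 195.1] (array([481. ,   1.5]), array([14.5, 23.3]), 0.9)
hous [219. 172.] (array([5.494e+02, 1.000e-01]), array([11.7, 23.3]), 0.9)
yellow [190.8 162.9] (array([582.9,  93.4]), array([18.5, 12.3]), 0.9)
yellow [189. 203.] (array([460. ,  96.4]), array([12.2, 12.3]), 0.9)
dark [186.  180.6] (array([523.2,  95.4]), array([39.3, 38.9]), 46.1)
```

The force dropped to 0 and the housing moved ahead of the fingers to y ≈ 95, so the detent has drawn it in. Backing off and looking from above.

Request:
{"op": "move_arm", "data": {
  "rows": [
    [0,12,0,0,1],
    [0,3,45,0,1],
    [0,0,45,0,1],
    [0,0,45,0,1],
    [0,0,45,0,1],
    [0,-20,45,0,1],
    [0,-40,0,0,-1],
    [-1,-40,0,0,-1],
    [-1,-40,0,0,-1],
    [0,0,0,0,-1],
    [0,0,0,0,-1]
  ]
}}

```text
time: 8.9
tool_pos: [0.5242, 0.0908, 0.3019]
tool_rot: [3.141, -0.001, 1.551]
contact_force: [-0.1, 0.7, -0.3]
opening: 0.0357
grip_force: 0.0
```

```bash
python3 m.py t5
python3 - <<'E'
from h import *
s=monitor.observe();im=vision.read_camera("wrist");cv2.imwrite("pics/w3.png",im[:,:,::-1]);c=cam("wrist",s)
print(s["tool_pos"],s["tool_rot"])
for n,lo,hi,z,box in(("yel",(20,120,80),(35,255,255),.024,(180,0,340,215)),("hous",(0,0,150),(180,60,255),.094,(215,90,310,215)),("dark",(0,0,0),(180,255,60),.094,(225,60,300,212)),("bar",(5,150,100),(18,255,255),.11,(215,0,310,215)),("red",(0,150,60),(5,255,255),.03,(180,0,340,215))):
    for b in blobs(im,lo,hi,box,5)[:6]: print(n,b.mean(0).round(1),rect(c,b,z))
cv2.imwrite("pics/w3c.png",cv2.resize(im[60:220,160:360],None,fx=3.5,fy=3.5,interpolation=2)[:,:,::-1])
E
```

```text
8.9 [0.52420759 0.09080015 0.30191887] [-0.11003328  0.71582847 -0.28499391]
hous [194.1 173.1] (array([540.7,  74.9]), array([79.6, 42.6]), 87.7)
hous [163.1 196.7] (array([475.7, 160.8]), array([55.2, 11.6]), 1.6)
hous [186.  191.5] (array([492.6,  96. ]), array([17.4, 37.7]), 0.9)
hous [219. 172.] (array([5.494e+02, 1.000e-01]), array([11.7, 23.3]), 0.9)
hous [160.  156.6] (array([590.7, 172.9]), array([11.7, 17.6]), 0.9)
hous [150.9 156.3] (array([591.8, 199.2]), array([8.8, 5.8]), 1.7)
yellow [190.8 162.9] (array([582.9,  93.4]), array([18.5, 12.3]), 0.9)
yellow [189.4 203.2] (array([458.5,  94.9]), array([15.3, 15.4]), 0.9)
dark [181.1 184.6] (array([514.8, 111.1]), array([40.6, 75.7]), 26.0)
dark [171.5 169.6] (array([550.3, 137. ]), array([35.1, 29.1]), 0.9)
dark [168.6 182.6] (array([516.6, 147.4]), array([20.4, 17.5]), 0.9)
dark [160.5 182.7] (array([516.3, 167.8]), array([14.6,  5.8]), 1.7)
[0.52419005 0.09153046 0.30184088] [ 3.14131356e+00 -6.60519193e-04  1.55271609e+00]
yel [293.8 162. ] (array([582.1,  91.8]), array([ 9.9, 18.1]), 88.9)
yel [220.9 161.6] (array([463.4,  94.8]), array([11.5, 19.7]), 88.9)
hous [259.  167.4] (array([524.5,  91. ]), array([126. ,  81.1]), 88.8)
dark [257.3 169.1] (array([523.3,  93.4]), array([42. , 42.9]), 88.9)
bar [257.5  88.6] (array([525.4, 196. ]), array([47.8, 15. ]), 0.5)
```

View pics/w3c.png

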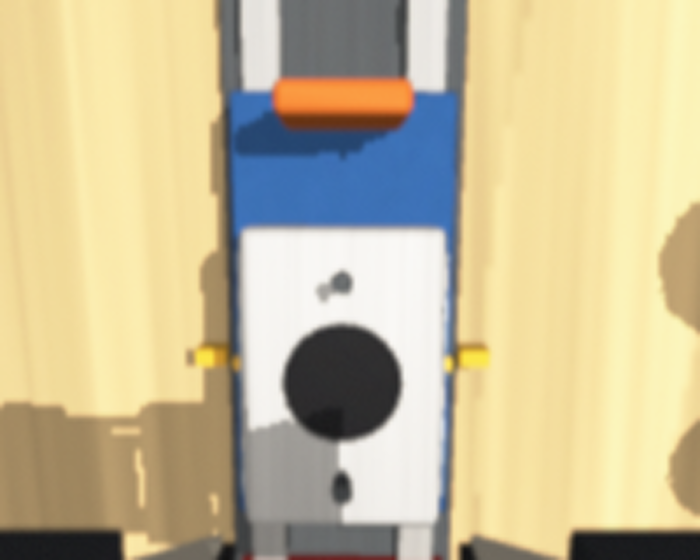

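The stripes meet the tabs once parallax is allowed for (tabs at crop (211,357) and (475,356)), and the bar, housing and studs (341,283) and (342,488) are all visible. Locating the stud tips now.

Run:
```python
from h import *
im=cv2.imread("pics/w3.png")[:,:,::-1];g=cv2.cvtColor(im.copy(),cv2.COLOR_RGB2GRAY)
s=monitor.observe();c=cam("wrist",s)
for (u,v) in ((257,140),(257,199)):
    print(g[v-6:v+7,u-8:u+9])
p=ray(c,[(257.4,140.4),(257.5,198.6)],.116)*1000;print(p.round(1),np.linalg.norm(p[0]-p[1]))
# predicted pixels of tip & foot for candidate mid
for y in (.0934,.0945,.0955):
  for z in (.116,.094): print(y,z,proj(c,[[.523+.04*.0175,y+.04,z],[.523-.04*.0175,y-.04,z]]).round(1).tolist())
```

```text
[[247 247 247 246 246 247 247 247 247 246 245 244 245 246 246 246 247]
 [247 247 247 246 246 247 247 247 245 244 245 244 245 246 246 246 247]
 [247 247 247 246 246 246 245 242 233 234 241 243 245 246 246 246 246]
 [247 247 246 245 245 243 235 217 183 191 221 238 245 246 246 246 246]
 [247 247 246 245 243 230 193 146 120 127 162 220 242 245 246 246 246]
 [247 247 245 243 237 197 137 110 111 113 124 182 237 245 246 246 247]
 [246 243 234 228 220 171 120 109 112 112 110 163 235 245 246 246 246]
 [244 231 201 186 179 154 120 108 110 108 109 168 236 245 246 246 246]
 [241 209 175 166 165 157 133 120 115 115 127 185 238 245 246 246 246]
 [240 204 172 165 168 172 167 167 155 152 166 215 241 246 246 246 246]
 [243 222 182 167 179 210 220 224 217 215 220 236 244 245 245 246 246]
 [246 237 202 179 200 235 243 243 242 241 241 243 245 245 245 246 246]
 [246 243 227 218 225 243 246 246 246 245 245 244 245 245 245 246 246]]
[[154 157 156 154 155 158 159 171 209 224 234 238 237 237 238 240 239]
 [155 156 156 153 153 155 152 143 151 174 220 235 237 236 238 239 239]
 [155 156 156 154 154 152 135 104 
[... 383 characters left out ...]
238 238]
 [153 155 155 152 148 131  89  67  67  68  83 150 223 235 237 238 238]
 [153 155 155 153 151 141 102  76  71  80 106 171 226 235 237 238 238]
 [153 154 153 152 151 147 126 104 100 127 160 208 230 234 236 237 238]
 [152 154 153 152 152 153 148 136 145 189 215 229 234 235 236 237 238]
 [152 154 153 152 152 154 156 153 175 223 233 234 234 235 236 237 238]]
[[523.9 134.5 116. ]
 [522.6  57.9 116. ]] 76.6000421136338
0.0934 0.116 [[257.3, 141.3], [257.3, 201.9]]
0.0934 0.094 [[257.3, 140.1], [257.4, 197.3]]
0.0945 0.116 [[257.3, 140.4], [257.3, 201.1]]
0.0945 0.094 [[257.3, 139.3], [257.4, 196.6]]
0.0955 0.116 [[257.2, 139.6], [257.3, 200.3]]
0.0955 0.094 [[257.3, 138.5], [257.4, 195.9]]
```

Stud mid is about (523, 94.5) with the rail yaw at -1°, and it agrees in both cameras. Going to the cover.

Request:
{"op": "move_arm", "data": {
  "rows": [
    [-2,-40,0,-0.15,-1],
    [-2,-40,0,-0.15,-1],
    [-2,-40,0,-0.15,-1],
    [-2,-40,0,-0.15,-1],
    [-2,-40,0,-0.15,-1],
    [-2,-40,0,-0.15,-1],
    [-2,-40,0,-0.15,-1],
    [-2,-40,0,-0.15,-1],
    [-2,-40,0,-0.15,-1],
    [-2,-40,0,-0.15,-1],
    [-2,-30,0,-0.15,-1],
    [-3,0,0,-0.15,-1]
  ]
}}

```text
time: 10.2
tool_pos: [0.4996, -0.3417, 0.3004]
tool_rot: [3.141, 0.001, -0.255]
contact_force: [-1.1, 1.5, -1.9]
opening: 0.0918
grip_force: 0.0
```

Request:
{"op": "move_arm", "data": {
  "rows": [
    [0,0,-40,-0.027,-1],
    [0,0,-40,0,-1],
    [0,0,-40,0,-1],
    [0,0,-30,0,-1],
    [0,0,0,0,-1],
    [0,0,0,0,-1]
  ]
}}

```text
time: 10.8
tool_pos: [0.5002, -0.3386, 0.1522]
tool_rot: [-3.142, -0.0, -0.273]
contact_force: [0.3, 0.4, 0.6]
opening: 0.0919
grip_force: 0.0
```

Run:
```python
from h import *
s=monitor.observe();im=vision.read_camera("wrist");cv2.imwrite("pics/w4.png",im[:,:,::-1]);c=cam("wrist",s)
print(s["tool_pos"],s["tool_rot"],s["opening"])
for n,lo,hi,z in(("rib",(0,120,60),(12,255,255),.052),("plate",(0,0,100),(180,70,255),.012)):
    for b in blobs(im,lo,hi,(190,100,340,270),100)[:3]: print(n,b.min(0),b.max(0),rect(c,b,z))
```

```text
[ 0.50017765 -0.33863344  0.15223732] [-3.14150876e+00 -1.13111674e-04 -2.72670335e-01] 0.09191242319318169
rib [255 161] [270 213] (array([ 501.4, -342.6]), array([14.6, 53.1]), 74.2)
plate [230 131] [294 226] (array([ 499.8, -342. ]), array([ 71.8, 110.4]), 74.4)
plate [190 243] [339 259] (array([ 414.3, -321.8]), array([183. ,  21.4]), 74.4)
```

View pics/w4.png

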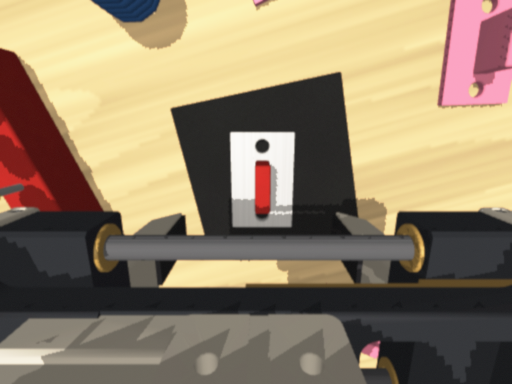

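The cover sits upright at (262,180) between the fingers, its rib parallel to the pads and about 3 mm off to the right. Correcting and descending.

Request:
{"op": "move_arm", "data": {
  "rows": [
    [-0.7,-3.2,-25,-0.002,-1],
    [0,0,-35,0,-1],
    [0,0,-35,0,-1],
    [0,0,-25,0,-1],
    [0,0,-13,0,-1],
    [0,0,0,0,-1]
  ]
}}

```text
time: 11.45
tool_pos: [0.4987, -0.3425, 0.0187]
tool_rot: [-3.142, 0.0, -0.276]
contact_force: [1.3, 0.3, 0.3]
opening: 0.0917
grip_force: 0.0
```

Request:
{"op": "move_arm", "data": {
  "rows": [
    [0,0,0,0,1],
    [0,0,0,0,1],
    [0,0,0,0,1],
    [0,0,0,0,1],
    [0,0,0,0,1],
    [0,0,0,0,1],
    [0,0,0,0,1],
    [0,0,0,0,1],
    [0,0,0,0,1],
    [0,0,0,0,1],
    [0,0,0,0,1],
    [0,0,0,0,1]
  ],
  "newtons": 35
}}

```text
time: 12.65
tool_pos: [0.4984, -0.3425, 0.0187]
tool_rot: [-3.142, 0.0, -0.276]
contact_force: [-0.1, 1.2, -0.8]
opening: 0.0154
grip_force: 35.0
```

Request:
{"op": "move_arm", "data": {
  "rows": [
    [0,0,15,0,1],
    [0,0,30,0,1],
    [0,0,40,0,1],
    [0,0,45,0,1],
    [0,0,45,0,1],
    [0,0,45,0,1],
    [0,0,40,0,1],
    [0,0,10,0,1],
    [0,0,0,0,1],
    [0,0,0,0,1]
  ]
}}

```text
time: 13.65
tool_pos: [0.4976, -0.3419, 0.286]
tool_rot: [-3.14, 0.004, -0.276]
contact_force: [-0.3, 0.0, -3.9]
opening: 0.0157
grip_force: 35.0
```

Run:
```python
from h import *
s=monitor.observe();im=vision.read_camera("wrist");cv2.imwrite("pics/w5.png",im[:,:,::-1]);c=cam("wrist",s)
print(s["tool_pos"],s["tool_rot"],s["opening"],s["contact_force"])
ic=vision.read_camera("scene");cv2.imwrite("pics/s5.png",ic[:,:,::-1])
cv2.imwrite("pics/w5c.png",np.hstack([im,ic])[:,:,::-1][:, :1024][::1] if 0 else cv2.resize(im,(800,600))[:,:,::-1])
```

```text
[ 0.49762601 -0.3419461   0.28597967] [-3.13976522  0.00415393 -0.2762465 ] 0.015725000389194995 [-0.34969298  0.01067939 -3.94733714]
```

View pics/w5.png

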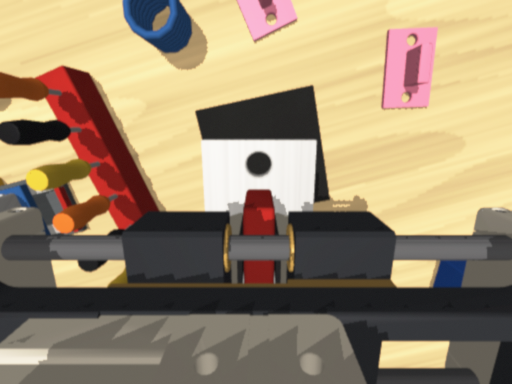

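The cover is held. Its plate edge is at row 139 and the hole at (258,163), square to the jaws. Measuring the hole in tool coordinates.

Run:
```python
from h import *
im=cv2.imread("pics/w5.png")[:,:,::-1].copy()
c=vision.get_calibration("wrist");cw=(c["K"],np.array(c["mount"]))
b=blobs(im,(0,0,0),(180,255,110),(240,148,278,180),50)[0]
e=cv2.fitEllipse(b.astype(np.float32));print(e)
g=cv2.cvtColor(im,cv2.COLOR_RGB2GRAY)
print("hole tool xy mm",ray(cw,[e[0]],.0067)*1000)
col=g[130:150,[215,235,285,305]].astype(int);print(col.T)
for z in(.0067,.0147): print("edge",ray(cw,[(210,138.8),(305,138.8)],z)*1000)
r=g[180,190:330].astype(int);d=np.abs(np.diff(r));print([ (190+i,d[i]) for i in np.argsort(-d)[:4]])
print(ray(cw,[(203.5,180),(316,180)],.0067)*1000)
```

```text
((258.3293151855469, 163.28857421875), (22.146039962768555, 23.291706085205078), 82.01158142089844)
hole tool xy mm [[40.93746803 -0.44565357  6.7       ]]
[[ 38  40  40  39  39  40  38  43  68 132 214 245 249 249 249 249 249 249
  249 249]
 [ 39  40  40  40  40  40  39  44  70 136 214 243 248 248 248 248 248 248
  247 248]
 [ 39  39  38  39  39  38  38  41  68 132 207 240 244 244 244 244 244 244
  244 244]
 [ 40  39  38  38  38  38  39  41  65 123 198 236 242 242 241 242 241 242
  242 242]]
edge [[ 55.81146461 -29.57214523   6.7       ]
 [ 55.79510826  27.69387098   6.7       ]]
edge [[ 55.30870941 -31.00121325  14.7       ]
 [ 55.29155409  29.06213444  14.7       ]]
[(np.int64(314), np.int64(89)), (np.int64(326), np.int64(71)), (np.int64(313), np.int64(60)), (np.int64(315), np.int64(51))]
[[ 30.40874634 -34.78431309   6.7       ]
 [ 30.38935974  35.66162488   6.7       ]]
```

Cover centre in the tool is x +0.9 mm, y ≈ 0. The target TCP is (523, 93.6, 140.7) mm at yaw 1.553. Carrying it high over the rack.

Request:
{"op": "move_arm", "data": {
  "rows": [
    [2,20,0,0.08,1],
    [2,35,0,0.14,1],
    [2,40,0,0.15,1],
    [2,40,0,0.15,1],
    [2,40,0,0.15,1],
    [2,40,0,0.15,1],
    [2,40,0,0.15,1],
    [2,40,0,0.15,1],
    [2,40,0,0.15,1],
    [2,40,0,0.15,1],
    [2,30,0,0.15,1],
    [2,20,0,0.15,1]
  ]
}}

```text
time: 14.95
tool_pos: [0.5215, 0.0848, 0.2869]
tool_rot: [-3.138, -0.0, 1.452]
contact_force: [0.7, 0.0, -3.3]
opening: 0.0155
grip_force: 35.0
```

Request:
{"op": "move_arm", "data": {
  "rows": [
    [1,10,0,0.109,1],
    [0,0,0,0,1],
    [0,0,0,0,1],
    [0,0,0,0,1]
  ]
}}

```text
time: 15.35
tool_pos: [0.5232, 0.0917, 0.2881]
tool_rot: [-3.14, 0.0, 1.55]
contact_force: [0.9, 0.5, -3.8]
opening: 0.0157
grip_force: 35.0
```

Run:
```python
from h import *
s=monitor.observe();im=vision.read_camera("wrist");cv2.imwrite("pics/w6.png",im[:,:,::-1]);c=cam("wrist",s)
print(s["tool_pos"],s["tool_rot"],s["opening"],s["contact_force"],s["grip_force"])
b=blobs(im,(0,0,0),(180,255,130),(240,148,278,180),50)
print([cv2.fitEllipse(x.astype(np.float32)) for x in b[:2] if len(x)>5])
for n,lo,hi,z in(("bar",(5,150,100),(18,255,255),.11),("yel",(20,120,80),(35,255,255),.024)):
    for b in blobs(im,lo,hi,(180,0,340,215),10)[:3]: print(n,b.mean(0),b.min(0),b.max(0),rect(c,b,z))
```

```text
[0.5231745  0.09169369 0.28805061] [-3.14031988e+00  3.35138698e-04  1.54976416e+00] 0.015656778877554966 [ 0.86136602  0.47464114 -3.82690275] 34.999292492866516
[((258.6097717285156, 164.12742614746094), (21.590991973876953, 24.179473876953125), 94.10828399658203)]
bar [258.42553191  86.73404255] [238  81] [278  93] (array([525. , 196.6]), array([13.3, 47.2]), 88.8)
```

Request:
{"op": "move_arm", "data": {
  "rows": [
    [0,1.9,-25,0.003,1],
    [0,0,-35,0,1],
    [0,0,-30,0,1],
    [0,0,-20,0,1],
    [0,0,-12,0,1],
    [0,0,0,0,1],
    [0,0,0,0,1]
  ]
}}

```text
time: 16.1
tool_pos: [0.524, 0.0941, 0.1676]
tool_rot: [3.14, -0.0, 1.555]
contact_force: [-0.7, 0.8, -3.5]
opening: 0.0157
grip_force: 35.0
```

Run:
```python
from h import *
s=monitor.observe();im=vision.read_camera("scene");cv2.imwrite("pics/s6.png",im[:,:,::-1])
print(s["tool_pos"],s["tool_rot"],s["contact_force"])
w=vision.read_camera("wrist");cv2.imwrite("pics/w7.png",w[:,:,::-1])
a=cv2.resize(im[110:200,260:365],(630,540),interpolation=2)
cv2.imwrite("pics/s6c.png",a[:,:,::-1])
```

```text
[0.5240303  0.09408565 0.16761317] [ 3.14007761e+00 -4.08289490e-05  1.55492828e+00] [-0.65878788  0.8300117  -3.51512037]
```

View pics/s6c.png

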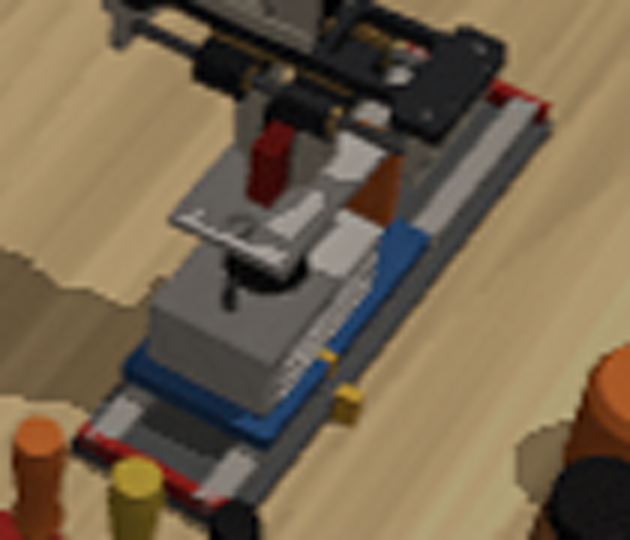

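The scene crop shows the cover level above the housing, with the -y stud at (231,280) below its hole at (240,225). The carrier stripe is at the tab (345,403). Cross-checking the offset from this view before the last descent.

Run:
```python
from h import *
im=cv2.imread("pics/s6.png")[:,:,::-1].copy();c=cam("scene");g=cv2.cvtColor(im,cv2.COLOR_RGB2GRAY)
print(g[142:164,292:309])
d=np.array([-.0175,-1])*.04
h=np.array([.5240,.0950])+d; t=np.array([.523,.0945])+d
print("hole top pred",proj(c,[[*h,.1609]]),"stud tip/foot pred",proj(c,[[*t,.116],[*t,.094]]))
```

```text
[[ 93  94  97  96  96  94  96  96  85  36  20  22  24  23  43  81  99]
 [ 94  95  94  95  96  96  97  96  92  72  41  28  24  43  80  97  93]
 [ 95  98  94  94  96  95  97  96  95  98  96  74  46  71  97  96  97]
 [123 138  93  94  95  95  91  86  87  88  98  98  97  97  97 121 154]
 [138  94  92  95  94  87  69  66  68  71  83  95  96 123 154 152 151]
 [140 138  96  97  92  85  76  86  90  79  73  92 121 153 152 150 149]
 [ 72 105 143 140  97  98  96  96  82  54  76  92  91 118 151 150 151]
 [120  78  70 107 142 155 140  88  58  69  95  93  92  90  89 117 135]
 [140 105  81  67  61  82 130 157 142  99  98  98  97  95  92  90  92]
 [104  94  96  96  84  69  62  84 129 155 155 155 155 139  96  95  94]
 [ 92  95  97  97  91  59  31  55  60  82 128 152 152 153 154 138  93]
 [ 95  95  95  97  86  43   3  12  36  57  62  83 128 153 137  92  88]
 [ 96  95  96  96  85  43   7  13   6  11  33  57  61  83 106  91  70]
 [ 95  93  95  95  98  82   9  11  11  11   7  10  33  56  68  66  40]
 [ 94  94  93  94  91  70  31  28   8   9   7  12  10  14  38  48   7]
 [ 94  94  94  93  91  67  37  35  23  15  12  10   8   5  10   8  11]
 [ 93  94  93  95  87  47  22  68  94  53  34  18  17  19  18  40  60]
 [ 93  95  95  97  82  30  22  64 100  98  92  79  81  80  89 104 100]
 [ 94  95  94  95  83  35  29  68  97  97  97  97  99  99  99  96  96]
 [ 95  93  94  95  88  54  34  69  94  94  96  95  96  96  97  96  96]
 [ 94  94  94  95  98  92  87  95  95  96  95  97  97  97  96  95  95]
 [ 93  94  97  96  96  95  95  94  94  95  95  96  97  97  94  96  95]]
hole top pred [[299.81790001 146.7082374 ]] stud tip/foot pred [[298.3721648  156.28990247]
 [297.86392205 160.79524708]]
```

Both hole and stud agree with the prediction to under a pixel. Final descent.

Request:
{"op": "move_arm", "data": {
  "rows": [
    [-0.5,-0.3,-8,-0.001,1],
    [-0.3,-0.2,-8,0,1],
    [0,0,-6,0,1],
    [0,0,-3,0,1],
    [0,0,-1,0,1],
    [0,0,0,0,1],
    [0,0,0,0,1],
    [0,0,0,0,1]
  ]
}}

```text
time: 17.0
tool_pos: [0.5228, 0.0939, 0.141]
tool_rot: [3.141, -0.0, 1.555]
contact_force: [1.0, -0.5, -2.6]
opening: 0.0158
grip_force: 35.0
```

Request:
{"op": "move_arm", "data": {
  "rows": [
    [0,0,0,0,1],
    [0,0,0,0,1],
    [0,0,0,0,1]
  ]
}}

```text
time: 17.3
tool_pos: [0.5226, 0.0939, 0.1408]
tool_rot: [3.141, 0.0, 1.555]
contact_force: [-0.1, 0.4, -2.9]
opening: 0.0157
grip_force: 35.0
```

Run:
```python
from h import *
im=vision.read_camera("wrist");c=vision.get_calibration("wrist");cw=(c["K"],np.array(c["mount"]))
cv2.imwrite("pics/w8.png",im[:,:,::-1]);g=cv2.cvtColor(im,cv2.COLOR_RGB2GRAY)
cv2.imwrite("pics/w8c.png",cv2.resize(im[60:220,180:340],(600,600),interpolation=2)[:,:,::-1])
b=blobs(im,(0,0,0),(180,255,130),(240,148,278,182),20)
for x in b[:2]:
    (cx,cy),r=cv2.minEnclosingCircle(x); print(cx,cy,r,ray(cw,[(cx,cy)],.0067)*1000)
```

```text
259.3947448730469 159.23684692382812 7.247692108154297 [[43.61615563  0.72699875  6.7       ]]
```

View pics/w8c.png

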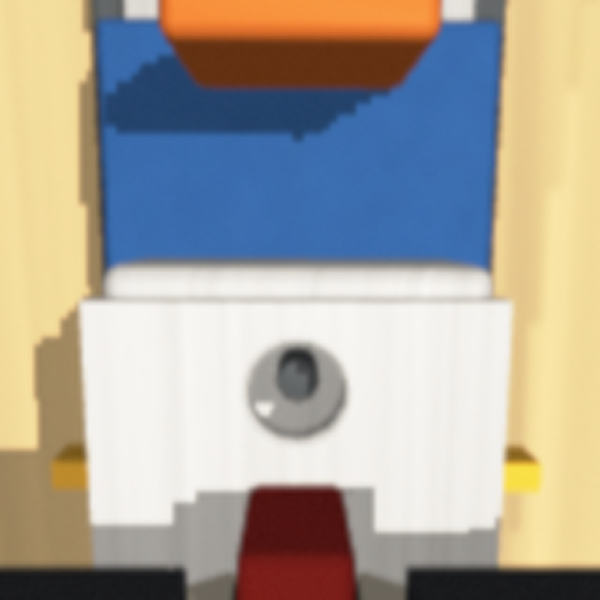

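Run:
```python
from h import *
c=vision.get_calibration("wrist");cw=(c["K"],np.array(c["mount"]))
f=lambda P:((proj(cw,P)-[180,60]+.5)*3.75-.5).round(1).tolist()
for x in(.0387,.0407,.0427):print(x,"tip near/centre/far",f([[x-.004,0,.0248],[x,0,.0248],[x+.004,0,.0248]]))
print("hole near/centre/far",f([[.0409-.008,0,.0067],[.0409,0,.0067],[.0409+.008,0,.0067]]))
g=cv2.cvtColor(cv2.imread("pics/w8c.png"),cv2.COLOR_BGR2GRAY);print(g[336:450:4,297].tolist());print(g[380,240:356:4].tolist())
```

```text
0.0387 tip near/centre/far [[294.7, 408.2], [294.7, 386.5], [294.7, 364.7]]
0.0407 tip near/centre/far [[294.7, 397.4], [294.7, 375.6], [294.7, 353.6]]
0.0427 tip near/centre/far [[294.7, 386.5], [294.7, 364.7], [294.7, 342.5]]
hole near/centre/far [[294.7, 437.7], [294.7, 390.0], [294.6, 341.1]]
[237, 212, 161, 101, 53, 45, 61, 78, 84, 92, 103, 104, 103, 101, 100, 102, 118, 142, 155, 157, 156, 156, 155, 147, 132, 145, 189, 225, 238]
[241, 227, 200, 172, 160, 156, 156, 156, 148, 123, 101, 100, 103, 104, 104, 105, 103, 82, 64, 82, 131, 153, 154, 154, 154, 156, 176, 220, 243]
```

The stud shows through the hole. It is centred across, and about 1 mm toward -y from the hole centre, so a small trim.

Request:
{"op": "move_arm", "data": {
  "rows": [
    [0,-0.8,0,0,1],
    [0,0,0,0,1],
    [0,0,0,0,1],
    [0,0,0,0,1],
    [0,0,0,0,1]
  ]
}}

```text
time: 17.85
tool_pos: [0.5226, 0.0931, 0.1407]
tool_rot: [3.142, 0.0, 1.555]
contact_force: [-1.0, 1.0, -3.9]
opening: 0.0161
grip_force: 35.0
```

Run:
```python
from cell import monitor,workorder
s=monitor.observe();print(s["tool_pos"],s["qvel"].round(3),s["grip_force"])
print(workorder.hand_in())
```

```text
[0.52256098 0.09305058 0.14072424] [ 0.     0.     0.001  0.    -0.    -0.001] 34.99942660331726
the job is handed in; nothing more can be done
None
```

I handed the job in at about 18 s: the carrier is clicked in at the yellow marks, and the cover is held still and level about 1 cm above the stud tips, holes over studs to within about 1 mm by my measurements; no verdict came back.

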